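Load the manifold and press the guarded clamp lever

TASK

Push the loose aluminium manifold bar along the channel of the green press until it sits fully home against the end stop, then reach down through the window in the roof of the yellow guard and press the red lever all the way down, so that it stays down. Only push and press with the fingertips: do not take hold of the bar or lift it, do not touch the yellow guard at all, and leave the other things on the bench where they are.

Things in the scene. Friction and masses are not known exactly. Their poses are not given: they have to be found in the camera images.
- press: Green clamping press fixed to the bench, deck 360 x 190 x 20 mm, may stand turned. Origin: centre of its underside, on the bench; x along the channel from the open loading end (robot's side) to the end stop, y left, z up. Rails 15 mm high on the deck form a channel 41 mm wide centred on y = 0, from x = -70 (flared mouth) to +65. The bar is home when its centre is at x = 0 (near end at x = -75).
- stop (a point): Centre of the near face of the dark steel end stop at the end of the channel, against which the bar's front end must sit: x = +75 mm on the press, 32 mm above the bench. Axes as those of the press.
- guard: Yellow guard fixed over the far part of the press; same origin and axes as the press. Outside x = +10 to +168, y = -80 to +80, 115 mm high: flat roof 10 mm thick, barred sides and back, front apron with its lower edge 79 mm above the bench, under which the bar enters. The only opening for reaching in is the window in the roof. Must not be touched.
- window (a point): Centre of the window in the guard's roof, level with the roof's upper face, 115 mm above the bench. The window is 90 mm along the press's x (+30 to +120) and 100 mm along its y (-50 to +50). Axes as those of the press.
- lever_pad (a point): Centre of the upper face of the red pad (36 x 34 x 8 mm) on the lever's free end, the place to press; it moves with the lever. Raised, it tilts and lies 13 mm below the window's upper edge (102 mm above the bench) at x = +80 on the press; fully down it is level, 40 mm below (75 mm above the bench), at x = +72.
- lever (a joint): Angle of the lever about its pivot (68 mm beyond the pad, at x = +140 on the press, 71 mm above the bench): 0 = fully raised, 0.42 rad = fully down on its stop; starts between 0 and 0.06. Stiff pivot without spring: about 4 to 5 N on the pad moves it, and it stays where it is left.
- bar: Loose aluminium manifold bar 150 (x) x 36 (y) x 30 (z) mm, about 0.4 kg, lying on the deck, its front part between the rails. Two brass ports 22 mm across, 16 mm high, stand on it at x = -50 and -16. Origin: centre of underside; x along its length and the channel. It starts 40 to 75 mm short of home. Push its near end face (x = -75; top 50 mm above the bench); sliding takes 1 to 6 N.
- bushing: Loose brass bushing, 28 mm across, 26 mm high, standing on the deck to the left of the channel, 68 mm from its centre line. Origin: centre of underside. Leave alone.
- plug: Loose steel plug, 28 mm across, 30 mm high, standing on the deck to the right of the channel, 68 mm from its centre line. Origin: centre of underside. Leave alone.
- oil: Blue bottle, 56 mm across, 150 mm high, on the bench at the left. Origin: centre of underside. Leave alone.
- mug: White mug, 80 mm across, 90 mm high, on the bench at the right. Origin: centre of underside. Leave alone.
- wrench: Steel wrench lying on the bench at the right. Origin: centre of its underside. Leave alone.
- driver: Screwdriver with an orange handle, lying on the bench at the left. Origin: centre of its underside. Leave alone.
- jar: Amber jar with a steel cap, 60 mm across, 70 mm high, on the bench at the right. Origin: centre of underside. Leave alone.
Mind the look-alikes: they are no part of the job. There is more than one size of the bar; the job needs the middle-sized.

How it is judged:
By the outcome, as a careful person would: the job done as asked, in the order asked, and still so for the second after the job is handed in, with the robot touching nothing.
It also fails if it takes over 42 s, if anything falls off the work surface, if the arm or the gripper's body presses on something with over 40 N, if the wrist force passes 120 N, or if a joint passes its speed limit or range.

ROBOT

A 6-joint arm with a two-finger parallel gripper is mounted at the origin on the work surface. World frame = base frame: x ahead of the robot, y to its left, z up, the work surface at z = 0. Lengths are in mm, angles in rad, forces in N, time in s.
With the tool pointing down it reaches from about 400 to 925 mm from the base axis. Payload 12.5 kg.
Tool frame: the origin (TCP) lies midway between the tips of the shut fingers; the grasp point (between the pads) lies 19 mm behind it (env.tcp_to_grasp is the distance from the TCP to the grasp point, in mm); z points along the fingers, y is the line along which they close (so a half turn about z gives the same grasp; the last joint's range is limited). The gripper opens to 95 mm and grips with 3 to 60 N. Pads are 20 mm wide; open, the fingers measure 119 mm over their backs; the gripper's body (75 mm by 180 mm) begins 59 mm behind the grasp point.
Start: joints at [1, 0.491, 1.559, -0, 1.092, -0.106], TCP at [280.14, 558.72, 214.661] pointing down, gripper open.
Joint ranges: [-3.1, 3.1], [-0.84, 2.19], [0.05, 2.79], [-1.13, 4.28], [0.06, 2.93], [-2.69, 2.69]. Speed limits (rad/s): [2.22, 2.22, 2.79, 3.14, 3.14, 3.14].

INTERFACE

Orientations are given as [roll, pitch, yaw] about the fixed x, y, z axes, in that order (R = Rz(yaw) Ry(pitch) Rx(roll)).
In Python, from cell import env gives the robot as it stands. The module is installed in compiled form; this text tells all that it offers.
- The arm moves only by the tool step_arm, never from a script. Its argument "plan" is a list that holds one entry, the list of rows, each a list of 5 numbers: the shift along the tool's x, y, z in mm, then the turn about the tool's z in degrees, then the opening, from -1 (shut) to 1 (fully open). A call has 1 to 8 rows; each row is the pose to reach, as a shift and turn from the pose commanded when the call began, along the tool's axes at that moment; what a row does not reach only later rows make up. A row lasts 1/12 s, in which the tool goes at most 41.7 mm and 7.16 degrees, less where a joint would pass 70% of its speed; a pose out of reach is approached as far as the arm can. A call with a gripper value outside its range is refused whole. The fingers move at their own pace and stop on an object; the grip force is fixed at half the most. Time passes only in rows, so rows that repeat a pose let the fingers close. It gives the time, the measured TCP pose, the force, the opening and the grip force at its end, in the units of the state.
- env.state(): the state, without advancing time (a new reading comes with each control period).
- env.read_camera(name): name is "side" or "top" or "wrist"; returns the picture (420x560x3 uint8, blue, green, red); there is no depth.
- env.get_calibration(name): a dict with "K" (3x3 intrinsics, pixels), "D" ([k1, k2, p1, p2, k3] as OpenCV has them; the pictures are not rectified), "extrinsics" (4x4, takes a point from world to camera coordinates). Camera axes: x right, y up, looking along -z (the intrinsics and any distortion apply to the point x, -y, -z); pixel columns grow to the right and rows downward; lengths in mm; the calibration is good to about 2 mm. A picture is of the moment at which its call begins: read the wrist's pose just before it. get_calibration takes no time and is no camera call; for the wrist camera it gives the pose at the moment of the call.
- env.job_done(): hands the job in; it is judged then, once.
The state is a dict: "t": time; "joints": joint angles; "qvel": joint speeds; "tau": joint torques, N m; "eef_pos": TCP position; "tcp_rot": TCP orientation; "ft_force": force on the tool from outside, world axes, zero at the start; "moment": the same for the moment, N m; "opening": opening from 0.0 (shut) to 1.0 (fully open); "grip_force": force on a finger pad.
Only numpy, scipy, OpenCV 4.12 (cv2) and the standard library are available. Lean on these libraries where they do the work, as an engineer would, in place of code of your own. Each camera call takes 0.05 s, during which the arm holds its last target. There are 200 camera calls.

## Working session

There is one attempt and no reset: what is moved stays moved. The work goes in short steps, Python scripts to look and compute and a tool call to move; the robot and the scene stay as the last step left them, time stands still between calls to the robot, and variables do not carry over. Pictures are saved under pics/ and viewed, at most 10 in all, crops included, and the job is handed in when it is done.

Besides the shell and the picture viewer there is one more tool, called after "Emit:" as name([rows], argument=value, ...), one row to a line, values as JSON. step_arm: Moves the arm, as the interface text tells. Its arguments: {"type":"object","properties":{"plan":{"type":"array"}},"required":["plan"]}

```bash
mkdir -p pics
cat > h.py <<'E'
import numpy as np, cv2
from cell import env
def cal(n):
    c=env.get_calibration(n); return np.array(c["K"],float),np.array(c["D"],float),np.array(c["extrinsics"],float)
F=np.diag([1,-1,-1.])
def proj(P,c):
    K,D,E=c; P=np.atleast_2d(P).astype(float)
    R=F@E[:3,:3]; t=F@E[:3,3]
    return cv2.projectPoints(P,cv2.Rodrigues(R)[0],t,K,D)[0][:,0]
def ray(uv,z,c):
    K,D,E=c; R=F@E[:3,:3]; t=F@E[:3,3]
    p=cv2.undistortPoints(np.array(uv,float).reshape(-1,1,2),K,D)[:,0]
    d=np.c_[p,np.ones(len(p))]@R; o=-R.T@t
    return o+d*((z-o[2])/d[:,2])[:,None]
E
python3 - <<'E'
from h import *
s=env.state();print(s['t'],s['eef_pos'],s['tcp_rot'])
for n in("top","side"):
    cv2.imwrite(f"pics/{n}0.png",env.read_camera(n)); c=cal(n); print(n,c[0][0,0],-c[2][:3,:3].T@c[2][:3,3])
E
```

```text
0.0 [279.97633851 558.51242888 214.08566532] [-3.14053038e+00 -1.11514436e-04  2.67683389e+00]
top 522.41987678568 [ 255.12871124  -15.61124181 1408.60512795]
side 523.5643951109633 [  425.24120807 -1018.58661815   809.77546383]
```

View pics/top0.png

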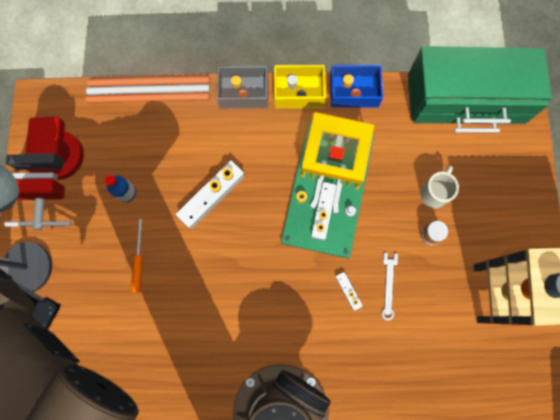

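View pics/side0.png

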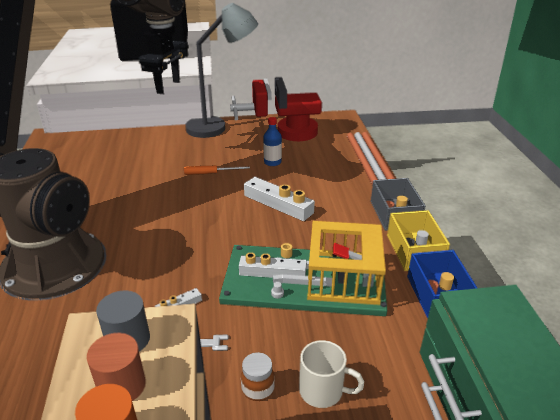

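The top view shows three bars: a large one at (210,195), a small one at (348,290), and the middle-sized one in the press channel at (323,212). The middle one is the target. The guard roof is around (338,148) and the red pad at (337,153). A close crop will check the choice.

Run:
```python
import cv2
a=cv2.imread("pics/top0.png")[105:265,270:390]; cv2.imwrite("pics/c1.png",cv2.resize(a,None,fx=3.7,fy=3.7,interpolation=cv2.INTER_CUBIC))
a=cv2.imread("pics/side0.png")[215:315,215:395]; cv2.imwrite("pics/c2.png",cv2.resize(a,None,fx=4.4,fy=4.4,interpolation=cv2.INTER_CUBIC))
```

```text
(no output)
```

View pics/c1.png

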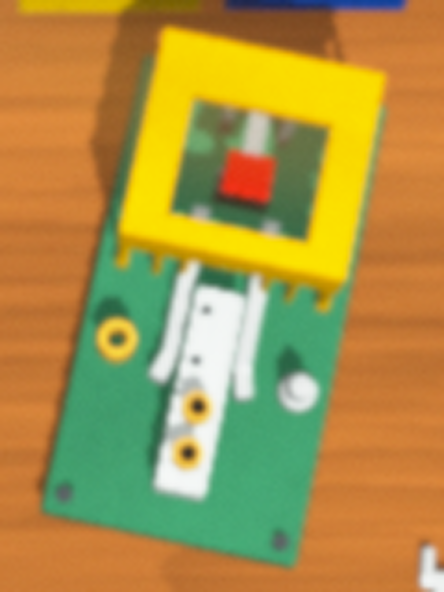

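View pics/c2.png

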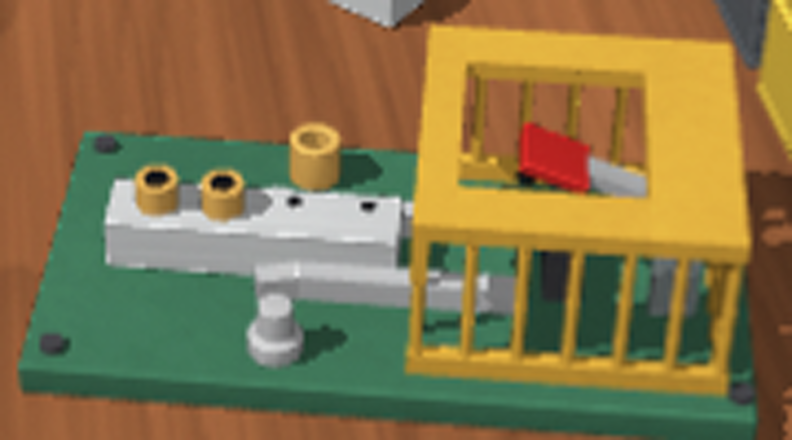

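The crops confirm the choice: the middle bar has two ports and its front lies between the rails. They also show the guard and pad clearly. Next I fit the press pose from the corners in both views.

Run:
```python
from h import *
from scipy.optimize import least_squares
T=[((42,513),(-180,95,20)),((294,566),(-180,-95,20)),((163,27),(168,80,115)),((385,72),(168,-80,115)),((195,98),(120,50,105)),((329,124),(120,-50,105)),((306,241),(30,-50,115)),((172,212),(30,50,115))]
S=[((85,132),(-180,95,20)),((22,372),(-180,-95,20)),((752,408),(180,-95,20)),((430,27),(10,80,115)),((730,43),(168,80,115)),((750,245),(168,-80,115)),((415,228),(10,-80,115))]
def cv(p,s,o): return (np.array(p)+.5)/s-.5+np.array(o)
ct,cs=cal("top"),cal("side")
def W(p,q):
    c,s=np.cos(p[2]),np.sin(p[2]); q=np.array(q,float); return np.c_[p[0]+c*q[:,0]-s*q[:,1],p[1]+s*q[:,0]+c*q[:,1],q[:,2]]
uT=cv([a for a,_ in T],3.7,(270,105));uS=cv([a for a,_ in S],4.4,(215,215))
def r(p,sel): 
    o=[]
    if 't' in sel:o.append(proj(W(p,[b for _,b in T]),ct)-uT)
    if 's' in sel:o.append(proj(W(p,[b for _,b in S]),cs)-uS)
    return np.concatenate(o).ravel()
for sel in('t','s','ts'):
    f=least_squares(lambda p:r(p,sel),[600,-150,0],x_scale=[100,100,1],loss='soft_l1'); print(sel,f.x); print(r(f.x,sel).reshape(-1,2).round(1).tolist())
p=f.x
def loc(w): 
    c,s=np.cos(p[2]),np.sin(p[2]); d=w[:,:2]-p[:2]; return np.c_[c*d[:,0]+s*d[:,1],-s*d[:,0]+c*d[:,1]].round(1)
print("bar top",loc(ray(cv([(155,490),(207,499),(200,288),(245,295)],3.7,(270,105)),50,ct)).tolist())
print("ports top",loc(ray(cv([(188,453),(198,406)],3.7,(270,105)),66,ct)).tolist())
print("ports side",loc(ray(cv([(157,178),(223,182)],4.4,(215,215)),66,cs)).tolist())
print("pad",loc(ray(cv([(246,176)],3.7,(270,105)),102,ct)).tolist())
print("stay",W(p,[(-150,0,0),(-75,0,0),(72,0,0)]).tolist(),env.state()['joints'])
```

```text
t [ 5.96384541e+02 -1.35255705e+02 -2.24491163e-01]
[[-0.4, -0.6], [1.0, 0.1], [0.4, -1.1], [0.1, -0.8], [-0.9, 0.2], [0.2, 0.9], [0.6, 0.6], [-1.3, 0.4]]
s [ 5.95968868e+02 -1.36597042e+02 -2.16155450e-01]
[[-1.3, -0.1], [-1.2, -0.5], [2.1, 2.2], [-0.8, -0.3], [0.8, -0.4], [1.7, -0.0], [-0.4, -0.7]]
ts [ 5.96244868e+02 -1.35807828e+02 -2.20684898e-01]
[[0.0, -0.3], [1.5, 0.1], [0.4, -1.0], [0.0, -0.9], [-0.9, 0.2], [0.2, 0.9], [0.7, 0.5], [-1.2, 0.5], [-1.0, -0.5], [-1.2, -1.0], [1.9, 2.2], [-0.6, -0.5], [1.0, -0.4], [1.6, -0.1], [-0.5, -0.9]]
bar top [[-151.9, 18.8], [-150.5, -18.6], [-0.3, 16.4], [1.4, -16.5]]
ports top [[-123.7, 1.6], [-89.2, 1.3]]
ports side [[-122.5, 1.4], [-88.7, 1.4]]
pad [[72.8, 1.4]]
stay [[449.8827042191762, -102.9731341430512, 0.0], [523.0637858725074, -119.39048131147264, 0.0], [666.4987059130365, -151.56848176157868, 0.0]] [ 1.00041657e+00  4.91504895e-01  1.55934692e+00 -3.39889510e-06
  1.09167003e+00 -1.05601707e-01]
```

Emit:
step_arm([
  [[-26,-32,0,-2,-1],[-52,-64,0,-4,-1],[-78,-96,0,-6,-1],[-104,-128,0,-8,-1],[-130,-160,0,-10,-1],[-156,-192,0,-12,-1],[-182,-224,0,-14,-1],[-208,-250,0,-14,-1]],
])

```text
t: 0.77
eef_pos: [353.4, 239.8, 214.6]
tcp_rot: [-3.141, -0.0, 2.924]
ft_force: [0.3, 0.7, -0.1]
opening: 0.498
grip_force: 0.0
```

```bash
cat >> h.py <<'E'
PR=np.array([596.2,-135.8,-.2207])
def togo(x,y,z,yaw=None):
    """shift in tool axes + deg to reach press-frame x,y at height z, tool x along -press x"""
    from scipy.spatial.transform import Rotation as Ro
    s=env.state(); c,sn=np.cos(PR[2]),np.sin(PR[2])
    w=np.array([PR[0]+c*x-sn*y,PR[1]+sn*x+c*y,z]); e=np.array(s['eef_pos'])
    R=Ro.from_euler('xyz',s['tcp_rot']).as_matrix()
    yw=np.arctan2(R[1,0],R[0,0]); d=(PR[2]+np.pi-yw+np.pi)%(2*np.pi)-np.pi
    l=e[:2]-PR[:2]
    print("t",round(s['t'],2),"press",[round(c*l[0]+sn*l[1],1),round(-sn*l[0]+c*l[1],1),round(e[2],1)],"shift",(R.T@(w-e)).round(1),"turn",round(-np.degrees(d),2),"F",np.round(s['ft_force'],1),"j",np.round(s['joints'],2),"op",s['opening'])
E
python3 -c "
from h import *
togo(-168,0,200)"
```

```text
t 0.77 press [np.float64(-319.1), np.float64(313.3), np.float64(214.6)] shift [-150.3 -313.7   14.6] turn 0.16 F [ 0.3  0.7 -0.1] j [ 0.44  0.21  2.02 -0.    0.92 -0.91] op 0.4982196624084431
```

Emit:
step_arm([
  [[-18,-37,0,0,-1],[-36,-74,0,0,-1],[-54,-111,0,0,-1],[-72,-148,0,0,-1],[-90,-185,0,0,-1],[-108,-222,0,0,-1],[-126,-260,0,0,-1],[-138,-290,4,0,-1]],
])

```text
t: 1.43
eef_pos: [425.9, -74.0, 211.0]
tcp_rot: [-3.141, 0.001, 2.92]
ft_force: [0.1, 0.0, 0.4]
opening: 0.007
grip_force: 0.0
```

```bash
python3 -c "
from h import *
togo(-167,0,34)"
```

```text
t 1.43 press [np.float64(-179.7), np.float64(23.0), np.float64(211.0)] shift [-12.5 -22.9 177. ] turn -0.04 F [0.1 0.  0.4] j [-0.33  0.22  2.01 -0.    0.91 -1.67] op 0.006503604191656387
```

Emit:
step_arm([
  [[-12,-23,0,0,-1],[-12,-23,30,0,-1],[-12,-23,65,0,-1],[-12,-23,100,0,-1],[-12,-23,130,0,-1],[-12,-23,130,0,-1]],
])

```text
t: 1.93
eef_pos: [429.8, -95.6, 76.6]
tcp_rot: [3.14, -0.008, 2.921]
ft_force: [-0.5, 0.2, 0.3]
opening: 0.005
grip_force: 0.0
```

Run:
```python
from h import *
togo(-167,0,34)
a=env.read_camera("wrist"); c=env.read_camera("side")[200:320,200:395]
cv2.imwrite("pics/w1.png",np.hstack([a[:,:],cv2.resize(c,(240,148))[:0].reshape(0,240,3)]) if 0 else a)
```

```text
t 1.93 press [np.float64(-171.2), np.float64(2.8), np.float64(76.6)] shift [-4.5 -2.9 42.5] turn -0.01 F [-0.5  0.2  0.3] j [-0.37  0.46  2.14  0.    0.55 -1.72] op 0.005120275236310204
```

View pics/w1.png

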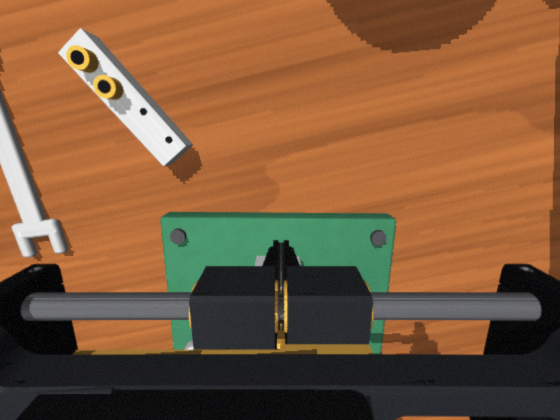

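The wrist view shows the deck's near edge at row 214, from column 163 to 395, so it is centred on the fingers at column 280. The bar's near end is at about (256–301, 257), just beyond the fingertips.

Run:
```python
from h import *
c=cal("wrist")
def loc(w):
    k,s=np.cos(PR[2]),np.sin(PR[2]); d=w[:,:2]-PR[:2]; return np.c_[k*d[:,0]+s*d[:,1],-s*d[:,0]+k*d[:,1]].round(1)
print(loc(ray([(163,214),(395,214)],20,c)).tolist(),loc(ray([(256,257),(301,257)],50,c)).tolist())
togo(-168,0,34)
```

```text
[[-179.9, -89.6], [-179.8, 95.2]] [[-156.2, -13.7], [-156.2, 18.8]]
t 2.03 press [np.float64(-169.2), np.float64(2.7), np.float64(80.6)] shift [-1.3 -2.7 46.6] turn 0.01 F [ 0.7  1.  -0.1] j [-0.37  0.45  2.13  0.    0.56 -1.72] op 0.002658938048225665
```

Emit:
step_arm([
  [[1,-1,15,0,-1],[1,-1,30,0,-1],[1,-1,40,0,-1],[1,-1,45,0,-1],[1,-1,45,0,-1],[1,-1,45,0,-1]],
])

```text
t: 2.53
eef_pos: [431.4, -97.1, 36.8]
tcp_rot: [-3.141, 0.002, 2.921]
ft_force: [-0.4, -0.9, 0.9]
opening: 0.004
grip_force: 0.0
```

```bash
python3 -c "
from h import *
togo(-85,1.5,36)"
```

```text
t 2.53 press [np.float64(-169.3), np.float64(1.7), np.float64(36.8)] shift [-84.3  -0.2   1. ] turn 0.02 F [-0.4 -0.9  0.9] j [-0.37  0.54  2.16  0.    0.43 -1.72] op 0.00405011541461003
```

Emit:
step_arm([
  [[-6,0,0,0,-1],[-12,0,0,0,-1],[-17,0,0,0,-1],[-22,0,0,0,-1],[-28,0,0,0,-1],[-34,0,0,0,-1],[-40,0,0,0,-1],[-40,0,0,0,-1]],
])

```text
t: 3.2
eef_pos: [471.3, -106.2, 35.6]
tcp_rot: [-3.141, 0.002, 2.921]
ft_force: [0.4, 0.1, 0.2]
opening: 0.003
grip_force: 0.0
```

Emit:
step_arm([
  [[-5,0,0,0,-1],[-10,0,0,0,-1],[-15,0,0,0,-1],[-20,0,0,0,-1],[-25,0,0,0,-1],[-30,0,0,0,-1],[-32,0,0,0,-1],[-32,0,0,0,-1]],
])

```text
t: 3.87
eef_pos: [501.7, -112.9, 35.7]
tcp_rot: [-3.142, 0.001, 2.921]
ft_force: [-0.6, -0.0, -0.2]
opening: 0.004
grip_force: 0.0
```

Run:
```python
from h import *
togo(-85,1.5,36)
cv2.imwrite("pics/s2.png",cv2.resize(env.read_camera("side")[210:320,205:395],None,fx=4,fy=4,interpolation=2))
```

```text
t 3.87 press [np.float64(-97.2), np.float64(1.7), np.float64(35.7)] shift [-12.2  -0.2  -0.3] turn 0.02 F [-0.6 -0.  -0.2] j [-0.35  0.6   1.99  0.    0.55 -1.7 ] op 0.004480766171019639
```

View pics/s2.png

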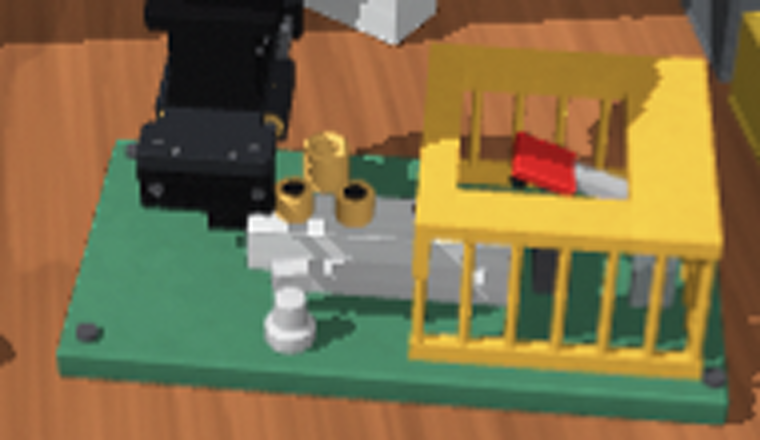

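The side view shows the bar sliding straight, with its near end at about (250,240) and its front now under the apron. I'll push on slowly until I feel the stop.

Emit:
step_arm([
  [[-3,0,0,0,-1],[-5,0,0,0,-1],[-7,0,0,0,-1],[-8,0,0,0,-1],[-9,0,0,0,-1],[-10,0,0,0,-1],[-10,0,0,0,-1],[-10,0,0,0,-1]],
])

```text
t: 4.58
eef_pos: [510.9, -114.9, 35.6]
tcp_rot: [3.142, 0.0, 2.921]
ft_force: [0.4, 0.7, -0.2]
opening: 0.005
grip_force: 0.4
```

Emit:
step_arm([
  [[-1,0,0,0,-1],[-2,0,0,0,-1],[-3,0,0,0,-1],[-3,0,0,0,-1],[-3,0,0,0,-1]],
])

```text
t: 5.0
eef_pos: [512.0, -115.1, 35.5]
tcp_rot: [3.141, -0.004, 2.921]
ft_force: [-9.2, 1.0, 5.8]
opening: 0.004
grip_force: 4.7
```

Emit:
step_arm([
  [[-1,0,0,0,-1],[-2,0,0,0,-1],[-2,0,0,0,-1],[-2,0,0,0,-1]],
])

```text
t: 5.33
eef_pos: [512.1, -115.0, 35.4]
tcp_rot: [3.141, -0.008, 2.921]
ft_force: [-17.7, 2.3, 12.3]
opening: 0.004
grip_force: 8.7
```

```bash
python3 -c "
from h import *
togo(-85,1.5,36)"
```

```text
t 5.33 press [np.float64(-86.6), np.float64(1.9), np.float64(35.4)] shift [-1.6 -0.4 -0.6] turn 0.03 F [-17.7   2.3  12.3] j [-0.35  0.61  1.96 -0.    0.58 -1.7 ] op 0.0041235176030142645
```

Force doubled with no motion, so the bar is against the stop. I'll back off, lift, and go over the window.

Emit:
step_arm([
  [[8,0,0,0,-1],[25,0,0,0,-1],[35,0,0,0,-1],[35,0,-35,0,-1],[35,0,-70,0,-1],[35,0,-105,0,-1],[35,0,-135,0,-1],[35,0,-135,0,-1]],
])

```text
t: 6.0
eef_pos: [483.6, -109.0, 175.9]
tcp_rot: [-3.14, 0.009, 2.921]
ft_force: [-0.3, -0.3, -0.3]
opening: 0.003
grip_force: 0.0
```

Emit:
step_arm([
  [[-35,0,0,0,-1],[-70,0,0,0,-1],[-105,0,0,0,-1],[-140,0,0,0,-1],[-170,0,0,0,-1],[-180,0,0,0,-1],[-180,0,0,0,-1],[-180,0,0,0,-1]],
])

```text
t: 6.67
eef_pos: [656.6, -147.6, 169.4]
tcp_rot: [3.141, -0.001, 2.921]
ft_force: [-0.0, 0.3, 0.8]
opening: 0.005
grip_force: 0.0
```

Run:
```python
from h import *
togo(72,0,104)
w=cv2.resize(env.read_camera("wrist"),(400,300)); s=cv2.resize(env.read_camera("side")[200:320,200:400],(400,240),interpolation=2)
cv2.imwrite("pics/m1.png",np.vstack([w,s]));
```

```text
t 6.67 press [np.float64(61.6), np.float64(1.8), np.float64(169.4)] shift [-10.5  -1.8  65.4] turn 0.02 F [-0.   0.3  0.8] j [-0.32  0.6   1.48  0.    1.06 -1.67] op 0.005162255110195085
```

View pics/m1.png

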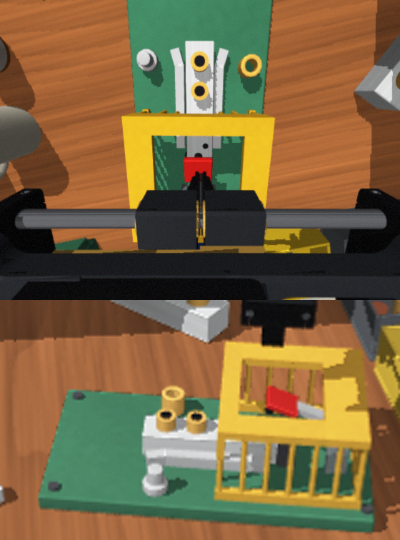

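The wrist view shows the fingertips near (200,180), over the window (columns 153–242) and beyond the pad at (198,168). Both ports are visible at (200,61) and (200,91), and the bushing and plug still stand. I'll check from the ports that the bar is home, then descend.

Run:
```python
from h import *
c=cal("wrist")
def loc(w):
    k,s=np.cos(PR[2]),np.sin(PR[2]); d=w[:,:2]-PR[:2]; return np.c_[k*d[:,0]+s*d[:,1],-s*d[:,0]+k*d[:,1]].round(1)
print("ports",loc(ray([(280,85),(280,127)],66,c)).tolist(),"win",loc(ray([(214,190),(339,190)],115,c)).tolist())
togo(74,1,112)
```

```text
ports [[-50.2, 2.7], [-16.2, 2.7]] win [[29.9, -47.6], [29.9, 47.6]]
t 6.77 press [np.float64(61.1), np.float64(1.7), np.float64(170.3)] shift [-13.   -0.8  58.3] turn 0.01 F [ 0.4 -0.5  0.5] j [-0.32  0.6   1.48  0.    1.06 -1.67] op 0.007036335891765371
```

The bar is home: the ports read −50 and −16, as specified. Descending onto the pad.

Emit:
step_arm([
  [[-13,-1,0,0,-1],[-13,-1,20,0,-1],[-13,-1,40,0,-1],[-13,-1,50,0,-1],[-13,-1,55,0,-1],[-13,-1,60,0,-1],[-13,-1,60,0,-1]],
])

```text
t: 7.35
eef_pos: [669.3, -151.5, 110.5]
tcp_rot: [3.141, -0.0, 2.921]
ft_force: [-0.0, -0.2, -0.2]
opening: 0.006
grip_force: 0.0
```

Emit:
step_arm([
  [[0,0,4,0,-1],[0,0,8,0,-1],[0,0,12,0,-1],[0,0,16,0,-1],[0,0,20,0,-1],[0,0,24,0,-1],[0,0,28,0,-1],[0,0,28,0,-1]],
])

```text
t: 8.02
eef_pos: [669.3, -151.5, 81.6]
tcp_rot: [3.141, -0.001, 2.921]
ft_force: [-0.8, 0.1, 0.0]
opening: 0.002
grip_force: 0.0
```

```bash
python3 -c "
from h import *
togo(74,1,75)"
```

```text
t 8.02 press [np.float64(74.8), np.float64(0.7), np.float64(81.6)] shift [0.8 0.3 6.6] turn 0.01 F [-0.8  0.1  0. ] j [-0.32  0.72  1.51  0.    0.91 -1.67] op 0.0022850247636081234
```

Emit:
step_arm([
  [[0,0,2,0,-1],[0,0,4,0,-1],[0,0,6,0,-1],[0,0,7,0,-1],[0,0,8,0,-1],[0,0,9,0,-1],[0,0,9,0,-1]],
])

```text
t: 8.6
eef_pos: [669.5, -151.5, 75.1]
tcp_rot: [-3.142, 0.0, 2.921]
ft_force: [-7.7, 1.7, 14.6]
opening: 0.009
grip_force: 7.7
```

```bash
python3 -c "
from h import *
togo(74,1,75)"
```

```text
t 8.6 press [np.float64(74.9), np.float64(0.7), np.float64(75.1)] shift [0.9 0.3 0.1] turn 0.02 F [-7.7  1.7 14.6] j [-0.32  0.72  1.52 -0.    0.9  -1.67] op 0.008526009693609558
```

Reached z = 75 with the force rising, which matches the lever's stop. I'll press a little more to be sure, then lift straight out.

Emit:
step_arm([
  [[0,0,1,0,-1],[0,0,2,0,-1],[0,0,3,0,-1],[0,0,3,0,-1],[0,0,3,0,-1]],
])

```text
t: 9.02
eef_pos: [669.6, -151.5, 74.7]
tcp_rot: [-3.141, 0.002, 2.921]
ft_force: [-14.9, 4.8, 37.2]
opening: 0.009
grip_force: 18.2
```

Emit:
step_arm([
  [[0,0,-5,0,-1],[0,0,-15,0,-1],[0,0,-35,0,-1],[0,0,-65,0,-1],[0,0,-100,0,-1],[0,0,-110,0,-1],[0,0,-110,0,-1]],
])

```text
t: 9.6
eef_pos: [670.9, -151.9, 184.0]
tcp_rot: [-3.141, 0.006, 2.921]
ft_force: [0.0, 1.4, -0.1]
opening: 0.006
grip_force: 0.0
```

Emit:
step_arm([
  [[35,0,0,0,-1],[70,0,0,0,-1],[105,0,0,0,-1],[140,0,0,0,-1],[175,0,0,0,-1],[190,0,0,0,-1],[190,0,0,0,-1],[190,0,0,0,-1]],
])

```text
t: 10.27
eef_pos: [484.2, -110.0, 180.1]
tcp_rot: [3.141, -0.0, 2.921]
ft_force: [0.9, 0.3, 0.2]
opening: 0.002
grip_force: 0.0
```

Run:
```python
from h import *
togo(-120,1,185)
t=cv2.resize(env.read_camera("top")[105:265,270:390],(390,520),interpolation=2); s=cv2.resize(env.read_camera("side")[210:320,220:400],(400,245),interpolation=2)
s=np.vstack([s,np.zeros((275,400,3),np.uint8)])
cv2.imwrite("pics/m2.png",np.hstack([t,s]))
```

```text
t 10.27 press [np.float64(-115.0), np.float64(0.6), np.float64(180.1)] shift [ 5.   0.4 -4.9] turn 0.0 F [0.9 0.3 0.2] j [-0.36  0.35  1.91  0.    0.88 -1.71] op 0.002420446048269341
```

View pics/m2.png

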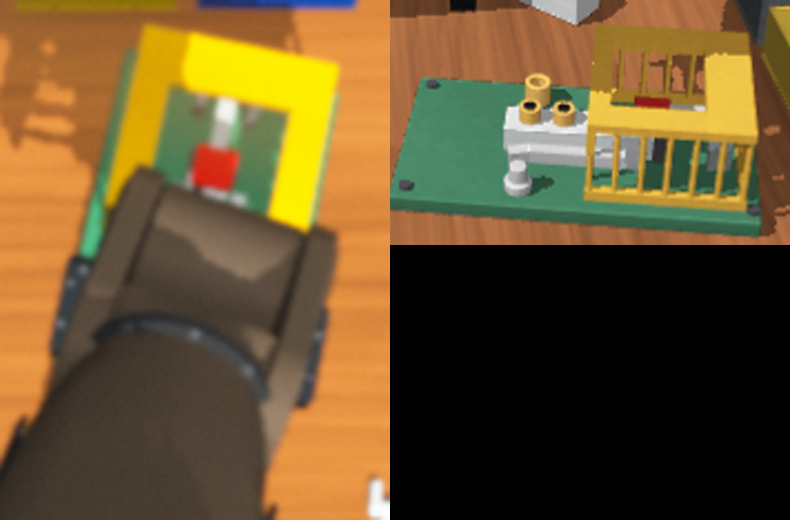

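The lever pad is level and low in the side view at (652,102). The bar is home, the bushing and plug still stand, and the arm is clear, so I'm handing in.

```bash
python3 -c "
from cell import env
print(env.job_done())"
```

```text
the job is handed in; nothing more can be done
None
```

The bar is fully home against the end stop, the red lever is down on its stop and stayed there after release, I saw no contact with the guard, and I handed the job in after about 10 s; no verdict was returned.

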